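# Snap the back cover of a medallion case home with a seating tool

### The job

One of the two medallion cases on the sloping easels has its brass back cover started but still standing proud. Take the seating tool from its cork coaster, press its foot centrally and squarely onto that cover until it snaps fully home, flush with the rim, without pushing on the case with the gripper itself. Then stand the tool back upright on the coaster, setting it down gently and letting go, and leave the spool, jar and tray where they are.

Things in the scene. Friction and masses are not known exactly. Their poses are not given: they have to be found in the camera images.
- seater: Seating tool, loose, 118 mm tall, 0.2 to 0.4 kg, standing upright on its foot on the coaster. Origin: centre of the foot's flat rubber underside; z points up along the tool to the handle. Foot: steel disc 50 mm in diameter, 14 mm thick. Shank: 20 mm in diameter, z = 14 to 52 mm. Handle: square wooden block 30 x 30 mm, z = 52 to 118 mm, flat sides facing the tool's x and y axes.
- coaster: Flat round cork coaster, 90 mm in diameter, 6 mm thick, fixed on the table. Origin: centre of its underside, on the table; z up.
- case: Round dark steel case holding the cover, 96 mm outside diameter, 16 mm high, wall 6 mm, fixed on a plywood easel (130 x 150 mm, top edge 105 mm above the table) whose face slopes 30 degrees, low edge to the robot's right (turned up to 40 degrees either way). Origin: centre of its underside on the slope; z: outward normal of the slope, the way the cover faces (up, leaning right); x runs up the slope.
- cover_top (a point): Centre of the outer flat face of the brass back cover, a plain disc 82 mm in diameter sitting in the mouth of the case; moves with the cover; same axes as the case. It lies on the case's z axis, 24 mm from the case's origin while proud and 16 mm (flush with the rim) when home.
- cover (a joint): How far the cover has gone into the case, in m: 0 = as started, 8 mm proud; 0.008 = fully home, flush. It slides along the case's -z. A spring catch resists with about 14 N from the first touch, fading to nothing at the middle (4 mm), and then pulls the cover home to a hard stop; let go before the middle, it springs back.
- case_open: The other case, same size, on an identical easel, with no cover (an open empty dish): not to be worked on. Axes and origin as for case. The two easels may be either way round, left or right.
- spool: Loose bystander: wooden spool, 48 mm in diameter, 70 mm tall, upright. Origin: centre of underside.
- jar: Loose bystander: amber glass jar with steel cap, 60 mm in diameter, 75 mm tall. Origin: centre of underside.
- tray: Loose bystander: white plastic tray with one divider, 130 x 90 x 35 mm. Origin: centre of underside.
There are look-alikes about, which are no part of the job. There is more than one size of the seater; the job needs the largest.

How it is judged (in metres and radians):
On the way:
1. the cover is home under the tool's foot, the tool square to it (within 0.15 rad) and central (within 12 mm) (value of joint cover above 0.0065 m and distance between seater and cover_top below 0.012 m and angle between the z axis of seater and the z axis of case, either way round below 0.15 rad), for 0.1 s.
At the end, for the whole second after the job is handed in: The cover is at least 6.5 mm in (home is 8), and the seating tool stands still and upright (within 0.1 rad) with its foot on the coaster, at most 20 mm off the coaster's centre (value of joint cover above 0.0065 m and angle between seater's own z axis and vertical below 0.1 rad and horizontal distance between seater and coaster below 0.02 m and z of seater in the frame of coaster between 0.003 and 0.009 m and linear speed of seater below 0.02 m/s); the robot touches nothing.
It fails at once if the tool pressed on the case or cover crookedly (over 5 N at more than 0.2 rad) (contact force between seater and case above 5 N and angle between the z axis of seater and the z axis of case, either way round above 0.2 rad).
It fails at once if the tool pressed on the case or cover off-centre (over 5 N with the foot's centre more than 20 mm from the cover's) (contact force between seater and case above 5 N and distance between seater and cover_top above 0.02 m).
It fails at once if the gripper or arm itself pushed on the case or cover (over 3 N) (contact force between any of the fingers, the arm and case above 3 N).
It fails at once if the tool dropped or knocked: moving faster than 0.5 m/s with no finger on it (linear speed of seater above 0.5 m/s and contact force between the fingers and seater below 0.5 N).
It fails at once if the spool, jar or tray shifted by more than 30 mm (distance of any of spool, jar, tray from where it was at the start of the episode above 0.03 m).
It also fails if it takes over 43 s, if anything falls off the work surface, if the arm or the gripper's body presses on something with over 40 N, if the wrist force passes 120 N, or if a joint passes its speed limit or range.

### The arm

A 7-joint arm with a two-finger parallel gripper is mounted at the origin on the work surface. World frame = base frame: x ahead of the robot, y to its left, z up, the work surface at z = 0. Lengths are in mm, angles in degrees, forces in N, time in s.
With the tool pointing down it reaches from about 425 to 950 mm from the base axis. Payload 4.7 kg.
Tool frame: the origin (TCP) lies midway between the tips of the shut fingers; the grasp point (between the pads) lies 19 mm behind it; x points along the fingers, y is the direction in which the jaws open and shut, and the axes are right-handed (so a half turn about x gives the same grasp; the last joint's range is limited). The gripper opens to 85 mm and grips with 20 to 120 N. Pads are 22 mm wide; open, the fingers measure 114 mm over their backs; the gripper's body (76 mm by 85 mm) begins 54 mm behind the grasp point. The pads swing forward as they close: fully open they stand 13 mm farther back than shut.
Start: joints at [-77, 26.849, -2.785, 87.806, 1.381, 65.374, -4.715], TCP at [170.746, 653.065, 231.335] pointing down, gripper open.
Joint ranges: [-148.3, 148.3], [-19.14, 114.17], [-79.39, 73.82], [5.75, 140.21], [-59.74, 239.74], [12.07, 113.84], [-152.46, 152.46]. Speed limits (degrees/s): [147.25, 147.25, 180, 180, 180, 180, 180].

### API

Orientations are given as [roll, pitch, yaw] about the fixed x, y, z axes, in that order (R = Rz(yaw) Ry(pitch) Rx(roll)).
In Python, from plant import * gives the robot as it stands.
- The arm moves only by the tool jog_arm, never from a script. Its arguments are lists of equal length, an entry for each row: "gripper": the finger opening in cm, from 0 to 8.54; "offset": the shift along the world's x, y, z in cm, a list of three; "dr": the turn, a rotation vector about the world's x, y, z in degrees, a list of three. A call has 1 to 5 rows; each row is the pose to reach, as a shift and turn from the pose commanded when the call began; what a row does not reach only later rows make up. A row lasts 1/8 s, in which the tool goes at most 62.5 mm and 10.7 degrees, less where a joint would pass 70% of its speed; a pose out of reach is approached as far as the arm can. A call with a gripper value outside its range is refused whole. The fingers move at their own pace and stop on an object; the grip force is fixed at half the most. Time passes only in rows, so rows that repeat a pose let the fingers close. It gives the time, the measured TCP pose, the force and the opening at its end, in the units of the state.
- sense(): the state, without advancing time (a new reading comes with each control period).
- snapshot(name): name is "scene" or "top" or "wrist"; returns a dict with "pixels" (384x512x3 uint8, red, green, blue), "depth" (384x512 float32, mm along the optical axis (not along the pixel's ray), 0 where there is no reading), "fx", "fy", "cx", "cy" (pixels), "dist_coeffs" ([k1, k2, p1, p2, k3] as OpenCV has them; the pictures are not rectified), "pose" (4x4, takes a point from camera to world coordinates); the wrist camera has in their place "tool_from_camera" (4x4, takes a point from camera to tool coordinates, whose origin is the TCP and whose axes are the tool frame's). Camera axes: x right, y up, looking along -z (the intrinsics and any distortion apply to the point x, -y, -z); pixel columns grow to the right and rows downward; lengths in mm; the calibration is good to about 2 mm. A picture is of the moment at which its call begins: read the wrist's pose just before it.
- hand_in(): hands the job in, once; it reports no verdict.
Trained networks look in the newest picture that a camera, given by its name, has taken for a name from the list of things; names that differ only in an ending like _2 or _b are one class to them, and where a whole thing is asked for, a point or a joint stands for the part that bears it (a point fixed in the world has none). Each returns a list of dicts, best first, with "confidence" (0 to 1); they miss things now and then, are a little off and sometimes report something else, mostly with a low value. They report only what shows in the picture. A call takes as long as a camera call. They do not tell look-alikes from the thing itself.
- cut_out(thing, camera): "mask" (384x512 bool, what is visible of it) and "pixel" ([row, column] in pixels, amid what is visible of it).
The state is a dict: "clock": time; "q": joint angles; "dq": joint speeds; "tau": joint torques, N m; "position": TCP position; "ee_rot": TCP orientation; "ft_force": force on the tool from outside, world axes, zero at the start; "torque": the same for the moment, N m; "finger_gap": finger opening in mm.
Only numpy, scipy, OpenCV 4.12 (cv2) and the standard library are available. Lean on these libraries where they do the work, as an engineer would, in place of code of your own. Each camera call takes 0.05 s, during which the arm holds its last target.

## Working session

There is one attempt and no reset: what is moved stays moved. The work goes in short steps, Python scripts to look and compute and a tool call to move; the robot and the scene stay as the last step left them, time stands still between calls to the robot, and variables do not carry over. Pictures are saved under pics/ and viewed, and the job is handed in when it is done.

Besides the shell and the picture viewer there is one more tool, called after "Call:" as a command line: name --argument value ..., lists and objects as JSON in quotes. jog_arm: Moves the arm, as the interface text tells. Its arguments: {"type":"object","properties":{"gripper":{"type":"array"},"offset":{"type":"array"},"dr":{"type":"array"}},"required":["gripper","offset","dr"]}

```bash
ls; mkdir -p pics; cat > h.py <<'E'
from plant import *
import numpy as np, cv2
def save(s,n): cv2.imwrite('pics/'+n+'.png',cv2.cvtColor(np.asarray(s['pixels']),cv2.COLOR_RGB2BGR))
E
python3 - <<'E'
from h import *
st=sense(); print(st)
for c in ['scene','top']:
    s=snapshot(c); save(s,c+'0'); np.savez('/tmp/'+c+'0.npz',**s)
    print(c,s['fx'],s['fy'],s['cx'],s['cy'],s['dist_coeffs'],np.round(s['pose'],3).tolist())
    for t in ['seater','coaster','case','case_open','cover_top','spool','jar','tray']:
        for d in cut_out(t,c): print(t,round(d['confidence'],2),d['pixel'],d['mask'].sum())
E
```

```text
pics
{'clock': 0.0, 'q': array([-76.99989657,  26.89508943,  -2.78427197,  87.87726549,
         1.37952084,  65.37280415,  -4.71589752]), 'dq': array([-0.06607613,  0.02739382,  0.0618879 ,  0.00275996,  0.01908156,
        0.05636973, -0.00645064]), 'tau': array([-2.14655711e-04, -5.10294127e+01, -4.61049553e-02, -2.37717551e+01,
        1.07794322e-02,  7.35818903e-03,  3.09881827e-06]), 'position': array([170.61631751, 652.45712798, 230.26130685]), 'ee_rot': array([ -88.46666929,   89.8883379 , -103.12175368]), 'ft_force': array([ 0.03384751,  0.60194486, -0.31856811]), 'torque': array([-0.00583557, -0.00570112,  0.02435686]), 'finger_gap': 85.35076099091393}
scene 355.0031334751931 355.0031334751931 254.19981514739638 189.71871301308087 [0.00136258 0.         0.         0.         0.        ] [[0.805, -0.431, 0.408, 1073.103], [0.593, 0.588, -0.55, -630.899], [-0.003, 0.685, 0.729, 888.596], [0.0, 0.0, 0.0, 1.0]]
seater 0.7 [182.1, 196.9] 135
seater 0.64 [180.6, 231.8] 361
seater 0.62 [161.1, 236.4] 169
seater 0.46 [148.2, 307.8] 305
coaster 0.83 [196.4, 239.5] 246
case 0.88 [151.8, 305.2] 460
case_open 0.96 [233.8, 216.7] 883
cover_top 0.89 [148.6, 307.0] 316
spool 0.49 [122.9, 292.8] 193
jar 0.58 [216.9, 291.6] 471
tray 0.94 [276.7, 136.4] 1748
top 490.8158226875435 490.8158226875435 253.0009462805948 193.91571866009625 [0.04521192 0.         0.         0.         0.        ] [[-0.003, 0.987, -0.163, 311.42], [-1.0, -0.001, 0.009, -17.577], [0.009, 0.163, 0.987, 1817.276], [0.0, 0.0, 0.0, 1.0]]
seater 0.69 [219.4, 250.6] 154
seater 0.54 [244.5, 269.3] 75
coaster 0.86 [214.5, 246.4] 312
case 0.81 [181.7, 174.6] 444
case_open 0.72 [187.6, 303.6] 468
cover_top 0.71 [180.6, 176.9] 312
cover_top 0.26 [218.8, 249.5] 189
spool 0.46 [222.7, 130.5] 169
jar 0.56 [153.3, 248.7] 267
tray 0.75 [217.2, 363.9] 931
```

```bash
python3 - <<'E'
import cv2
for n,(r0,r1,c0,c1) in {'scene0':(90,330,60,380),'top0':(100,300,100,430)}.items():
    i=cv2.imread(f'pics/{n}.png')[r0:r1,c0:c1]; cv2.imwrite(f'pics/{n}z.png',cv2.resize(i,None,fx=2.4,fy=2.4,interpolation=cv2.INTER_CUBIC))
E
```

```text
(no output)
```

View pics/scene0z.png

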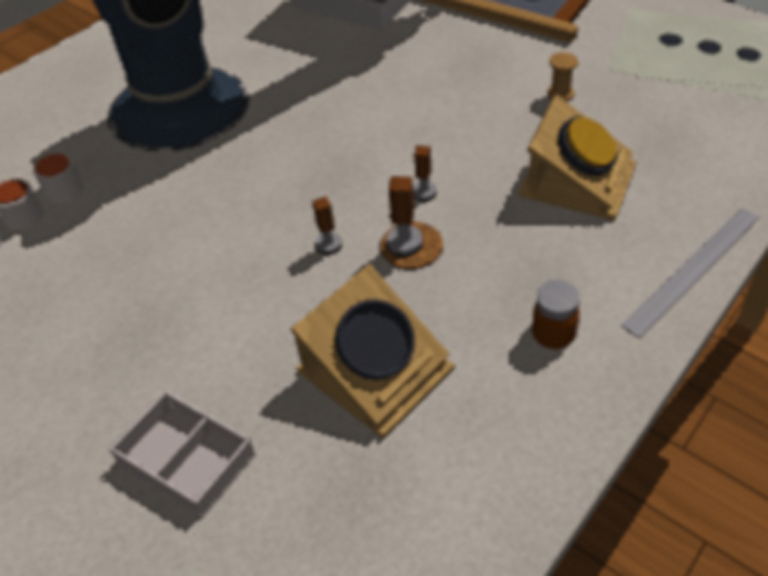

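View pics/top0z.png

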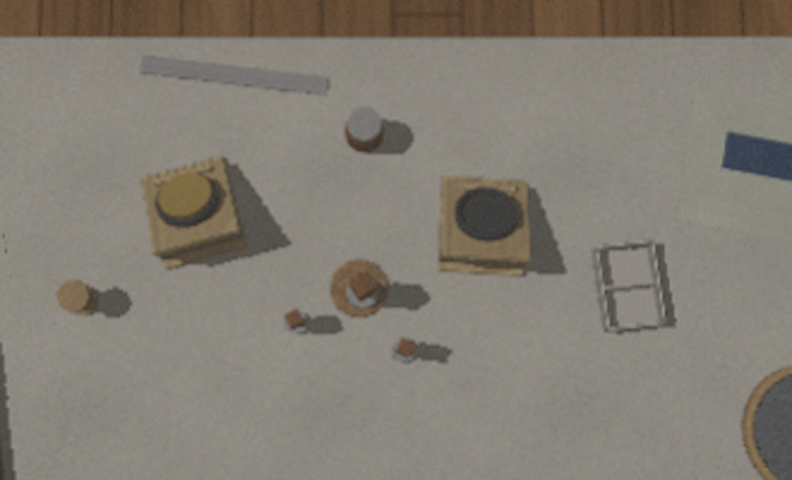

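The scene view shows the big seater on its coaster at about (180,230). Two small look-alikes stand beside it, and the brass-covered case is at about (150,306). The top view agrees, with the covered case at (181,176). Next I'll measure from depth.

```bash
cat >> h.py <<'E'
def cloud(s,pose=None):
    pose=s['pose'] if pose is None else pose
    K=np.array([[s['fx'],0,s['cx']],[0,s['fy'],s['cy']],[0,0,1]],float)
    h,w=s['depth'].shape
    u,v=np.meshgrid(np.arange(w),np.arange(h))
    n=cv2.undistortPoints(np.stack([u,v],-1).reshape(-1,1,2).astype(np.float64),K,np.array(s['dist_coeffs'],float)).reshape(h,w,2)
    d=np.asarray(s['depth'],float)
    P=np.stack([n[...,0]*d,-n[...,1]*d,-d],-1)
    W=P@np.asarray(pose)[:3,:3].T+np.asarray(pose)[:3,3]
    W[d<=0]=np.nan
    return W
def plane(P,it=400,tol=2.,rng=np.random.default_rng(0)):
    P=P[np.isfinite(P).all(1)];best=None
    for _ in range(it):
        a,b,c=P[rng.choice(len(P),3,replace=False)];n=np.cross(b-a,c-a);l=np.linalg.norm(n)
        if l<1e-6: continue
        m=abs((P-a)@(n/l))<tol
        if best is None or m.sum()>best.sum(): best=m
    Q=P[best];c=Q.mean(0);n=np.linalg.svd(Q-c,full_matrices=False)[2][2];n*=np.sign(n[2])
    return c,n,Q
E
python3 - <<'E'
from h import *
for c in ['scene','top']:
    s=snapshot(c); W=cloud(s)
    for t in ['cover_top','case','case_open','coaster','seater','spool','jar','tray']:
        for d in cut_out(t,c)[:4]:
            P=W[d['mask']];P=P[np.isfinite(P).all(1)]
            print(c,t,round(d['confidence'],2),np.round(d['pixel']),'mean',P.mean(0).round(),'zq',np.percentile(P[:,2],[2,50,98]).round())
            if t in('cover_top','case'):
                cc,n,Q=plane(P);print('   plane',cc.round(1),n.round(3),len(Q),'tilt',np.degrees(np.arccos(n[2])).round(1),'az',np.degrees(np.arctan2(n[1],n[0])).round(1),'mid',((Q.max(0)+Q.min(0))/2).round(1))
E
```

```text
scene cover_top 0.71 [123. 295.] mean [507. 400.  47.] zq [ 7. 51. 74.]
   plane [511.1 397.2  36.5] [-0.592  0.804  0.057] 53 tilt 86.7 az 126.4 mid [510.  397.2  36.5]
scene cover_top 0.51 [148. 305.] mean [652. 238.  88.] zq [ 70.  88. 105.]
   plane [654.3 240.   87.2] [0.485 0.121 0.866] 204 tilt 30.0 az 14.0 mid [653.  242.4  88.1]
scene case 0.63 [150. 304.] mean [650. 230.  86.] zq [ 62.  87. 105.]
   plane [653.3 240.8  87.6] [0.479 0.128 0.868] 210 tilt 29.7 az 14.9 mid [654.1 243.7  88.1]
scene case_open 0.96 [232. 217.] mean [ 624. -208.   72.] zq [ 52.  72. 101.]
scene case_open 0.2 [125. 294.] mean [506. 403.  45.] zq [ 1. 49. 74.]
scene coaster 0.71 [194. 236.] mean [531. -22.   7.] zq [ 0.  6. 12.]
scene seater 0.82 [179. 229.] mean [517. -25.  63.] zq [  2.  65. 126.]
scene seater 0.6 [187. 196.] mean [430. -90.  44.] zq [ 2. 43. 89.]
scene seater 0.49 [163. 235.] mean [471.  75.  46.] zq [ 6. 51. 89.]
scene spool 0.58 [125. 294.] mean [507. 401.  44.] zq [-1. 46. 95.]
scene jar 0.82 [221. 290.] mean [770. -38.  55.] zq [11. 62. 78.]
scene tray 0.62 [278. 137.] mean [ 520. -430.   15.] zq [ 2.  9. 37.]
top cover_top 0.81 [182. 176.] mean [645. 240.  87.] zq [ 65.  88. 105.]
   plane [645.7 240.7  86.9] [0.494 0.111 0.862] 148 tilt 30.4 az 12.6 mid [649.2 240.3  84.1]
top case 0.57 [183. 177.] mean [638. 238.  87.] zq [ 64.  89. 104.]
   plane [644.9 240.1  87.8] [0.422 0.093 0.902] 148 tilt 25.6 az 12.3 mid [645.1 238.2  86.8]
top case_open 0.84 [186. 301.] mean [ 621. -212.   71.] zq [ 47.  69. 101.]
top coaster 0.63 [216. 244.] mean [519. -12.   6.] zq [-3.  5. 15.]
top seater 0.42 [219. 250.] mean [503. -27.  75.] zq [ 10.  95. 128.]
top spool 0.45 [222. 132.] mean [494. 402.  58.] zq [ 7. 67. 78.]
top jar 0.74 [152. 250.] mean [753. -27.  64.] zq [18. 71. 82.]
```

Call:
jog_arm --gripper '[8.5, 8.5, 8.5, 8.5, 8.5]' --offset '[[4.4, -4, 1], [8.8, -8, 2], [13.2, -12, 3], [17.6, -16, 4], [22, -20, 5]]' --dr '[[0, 0, -5], [0, 0, -10], [0, 0, -15], [0, 0, -20], [0, 0, -26]]'

```text
clock: 2.42
position: [392.0, 451.6, 282.0]
ee_rot: [103.5, 89.9, 62.7]
ft_force: [0.3, 0.9, 0.0]
finger_gap: 85.2
```

Call:
jog_arm --gripper '[8.5, 8.5, 8.5, 8.5, 8.5]' --offset '[[2, -6, 1], [4, -12, 2], [5.5, -18, 3], [7, -24, 4], [8, -30, 5]]' --dr '[[0, 0, -6], [0, 0, -12], [0, 0, -18], [0, 0, -24], [0, 0, -30]]'

```text
clock: 3.05
position: [470.7, 153.4, 331.6]
ee_rot: [103.3, 89.9, 32.4]
ft_force: [1.9, -0.1, 0.4]
finger_gap: 84.9
```

Call:
jog_arm --gripper '[8.5, 8.5, 8.5]' --offset '[[0, -6, 0], [0, -12, 0], [0, -16, 0]]' --dr '[[0, 0, -6], [0, 0, -12], [0, 0, -19]]'

```text
clock: 3.42
position: [469.9, -7.7, 331.4]
ee_rot: [113.4, 89.9, 23.3]
ft_force: [0.8, -0.1, 0.3]
finger_gap: 85.1
```

```bash
cat >> h.py <<'E'
from scipy.spatial.transform import Rotation as Rn
def toolpose(st=None):
    st=st or sense()
    T=np.eye(4);T[:3,:3]=Rn.from_euler('xyz',st['ee_rot'],degrees=True).as_matrix();T[:3,3]=st['position'];return T
E
python3 - <<'E'
from h import *
T=toolpose();print(T.round(3));print(sense()['q'],sense()['clock'])
s=snapshot('wrist');save(s,'w1');print(s['tool_from_camera'].round(2),s['fx'],s['dist_coeffs'])
np.savez('/tmp/w1.npz',T=T,**s)
W=cloud(s,T@s['tool_from_camera'])
for t in ['seater','coaster']:
    for d in cut_out(t,'wrist'):
        P=W[d['mask']];P=P[np.isfinite(P).all(1)];print(t,round(d['confidence'],2),d['pixel'],d['mask'].sum(),P.mean(0).round(),P.max(0).round())
E
```

```text
[[ 1.00000e-03  1.00000e+00 -1.00000e-03  4.69938e+02]
 [ 1.00000e-03 -1.00000e-03 -1.00000e+00 -7.66200e+00]
 [-1.00000e+00  1.00000e-03 -1.00000e-03  3.31406e+02]
 [ 0.00000e+00  0.00000e+00  0.00000e+00  1.00000e+00]]
[-32.96019048   1.77322773  29.96379659 107.78800034  -0.96550989
  70.61010518  -2.75024933] 3.425
[[   0.      0.27   -0.96 -143.54]
 [   1.      0.      0.      0.75]
 [   0.     -0.96   -0.27  -68.09]
 [   0.      0.      0.      1.  ]] 342.7189143184115 [-0.09857388  0.          0.          0.          0.        ]
seater 0.92 [214.8, 223.9] 865 [424. -82.  50.] [440. -68.  89.]
seater 0.69 [86.9, 253.8] 635 [466.  76.  61.] [484.  96.  90.]
seater 0.61 [174.3, 292.9] 1576 [509. -18.  84.] [536.   1. 127.]
coaster 0.91 [149.4, 298.1] 1857 [521.  -6.   7.] [563.  27.  12.]
```

View pics/w1.png

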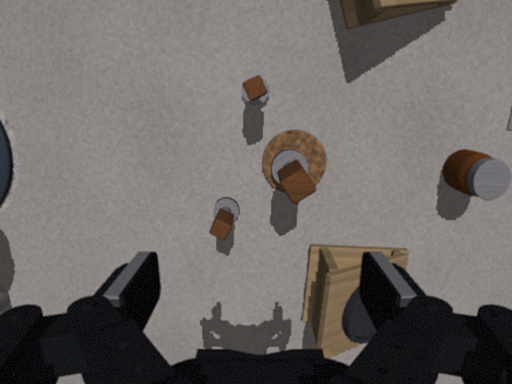

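The wrist view shows the largest seater on the coaster at about (175,293), and the small tools at (90,255) and (215,225). Next I'll measure the handle's yaw and the coaster's centre.

```bash
cat >> h.py <<'E'
def measure(W,c=(512,-22)):
    x,y,z=W[...,0],W[...,1],W[...,2]
    r=np.hypot(x-c[0],y-c[1])
    m=(r<45)&(z>112)&(z<135)
    P=W[m]
    if len(P)>5: print('handle top n',m.sum(),'z',np.median(P[:,2]).round(1),cv2.minAreaRect(P[:,:2].astype(np.float32)))
    f=(r<50)&(z>15)&(z<26); 
    if f.sum()>5: print('foot top',f.sum(),cv2.minEnclosingCircle(W[f][:,:2].astype(np.float32)))
    m=(r<70)&(z>3.5)&(z<12)
    if m.sum()>5: print('coaster',m.sum(),cv2.minEnclosingCircle(W[m][:,:2].astype(np.float32)),np.median(W[m][:,2]))
    g=(r<120)&(r>75)&(z<15);print('table z',np.median(z[g]).round(1))
E
python3 - <<'E'
from h import *
d=dict(np.load('/tmp/w1.npz'));measure(cloud(d,d['T']@d['tool_from_camera']))
for c in('top','scene'):
    d=dict(np.load(f'/tmp/{c}0.npz'));print(c);measure(cloud(d))
E
```

```text
handle top n 821 z 124.7 ((511.3724365234375, -24.0546817779541), (30.09105110168457, 30.394020080566406), 32.656463623046875)
foot top 492 ((511.28619384765625, -23.84765625), 24.849645614624023)
coaster 1923 ((511.05963134765625, -16.350509643554688), 60.653316497802734) 6.8480850324803555
table z 1.0
top
handle top n 78 z 122.3 ((508.2926025390625, -27.012413024902344), (30.119483947753906, 29.43608283996582), 32.82496643066406)
foot top 59 ((511.5912170410156, -22.98533821105957), 29.7626895904541)
coaster 291 ((511.4621276855469, -22.068954467773438), 69.71891021728516) 6.352644157662098
table z -0.5
scene
handle top n 91 z 124.0 ((513.764404296875, -23.55539321899414), (28.717130661010742, 30.90214729309082), 37.620079040527344)
foot top 102 ((513.1805419921875, -23.31662368774414), 26.684215545654297)
coaster 270 ((511.4983215332031, -22.246395111083984), 68.74736022949219) 6.874496222062476
table z 1.0
```

Call:
jog_arm --gripper '[8.5, 8.5, 8.5, 8.5]' --offset '[[1, -0.4, -3], [2.1, -0.8, -6.5], [3.1, -1.2, -9], [4.1, -1.7, -11.5]]' --dr '[[0, 0, 8], [0, 0, 16], [0, 0, 25], [0, 0, 32.7]]'

```text
clock: 4.08
position: [511.8, -19.6, 214.9]
ee_rot: [166.5, 90.0, 110.0]
ft_force: [-0.5, 0.5, 0.1]
finger_gap: 85.0
```

```bash
python3 - <<'E'
from h import *
T=toolpose();print(T.round(3));print(sense()['q'],sense()['clock'])
s=snapshot('wrist');save(s,'w2')
np.savez('/tmp/w2.npz',T=T,**s)
W=cloud(s,T@s['tool_from_camera']);measure(W)
d=dict(np.load('/tmp/w1.npz'));W1=cloud(d,d['T']@d['tool_from_camera'])
for W,p in ((W1,None),(W,s)):
  m=(np.hypot(W[...,0]-515,W[...,1]+12)<60)&(W[...,2]>3)&(W[...,2]<12)
  n=cv2.connectedComponentsWithStats(cv2.morphologyEx(m.astype(np.uint8),cv2.MORPH_OPEN,np.ones((3,3))))
  k=1+n[2][1:,4].argmax();P=W[n[1]==k];print('coaster',len(P),cv2.minEnclosingCircle(P[:,:2].astype(np.float32)),P.min(0),P.max(0))
E
```

```text
[[-0.00000e+00  8.34000e-01  5.52000e-01  5.11796e+02]
 [ 1.00000e-03  5.52000e-01 -8.34000e-01 -1.96350e+01]
 [-1.00000e+00  0.00000e+00 -1.00000e-03  2.14853e+02]
 [ 0.00000e+00  0.00000e+00  0.00000e+00  1.00000e+00]]
[-26.41258446  13.19567008  28.33616532 112.12781741  -7.52067956
  56.45659654  38.98235094] 4.075
handle top n 1761 z 124.7 ((511.0066223144531, -23.846691131591797), (29.858728408813477, 29.901702880859375), 33.31996154785156)
foot top 824 ((511.3114013671875, -23.921213150024414), 24.963167190551758)
coaster 3184 ((512.7136840820312, -28.610992431640625), 60.3779411315918) 6.905613637021645
table z 1.0
coaster 1915 ((518.8526000976562, -17.913244247436523), 45.19950866699219) [474.38166519 -58.07959192   3.07474954] [563.47359194  26.99240622  11.65312846]
coaster 3174 ((518.4328002929688, -17.90907096862793), 44.93870162963867) [473.71794322 -59.78496636   3.02587938] [563.34126604  26.53864996  11.95664683]
```

View pics/w2.png

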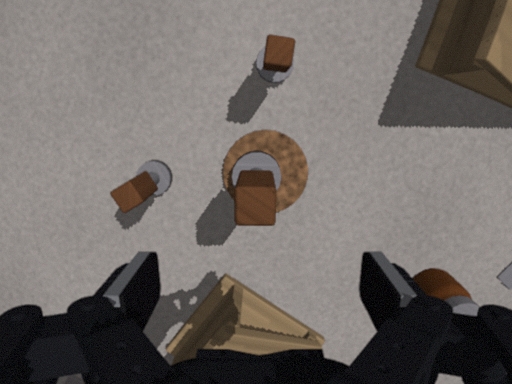

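Both views agree: seater at (511,-24) with its top at about 124 mm, and coaster centre at (518.6,-17.9). The jaws are aligned with the handle, so I'll descend and grip.

Call:
jog_arm --gripper '[8.5, 8.5, 8.5, 8.5, 4.5]' --offset '[[0, 0, -5], [0, 0, -10], [0, 0, -13.2], [0, 0, -13.2], [0, 0, -13.2]]' --dr '[[0, 0, 0], [0, 0, 0], [0, 0, 0], [0, 0, 0], [0, 0, 0]]'

```text
clock: 4.75
position: [512.5, -20.9, 85.3]
ee_rot: [70.7, 89.9, 13.8]
ft_force: [0.1, 0.3, -0.1]
finger_gap: 69.3
```

Call:
jog_arm --gripper '[2.0, 2.0, 2.0, 2.0]' --offset '[[0, 0, 0], [0, 0, 0], [0, 0, 0], [0, 0, 0]]' --dr '[[0, 0, 0], [0, 0, 0], [0, 0, 0], [0, 0, 0]]'

```text
clock: 5.25
position: [512.0, -21.4, 85.0]
ee_rot: [80.9, 89.9, 23.9]
ft_force: [-1.8, 0.6, 6.6]
finger_gap: 29.5
```

```bash
python3 - <<'E'
from h import *
st=sense();T=toolpose(st);print(T.round(3),st['finger_gap'],st['ft_force'],st['q'])
E
```

```text
[[ 2.0000e-03  8.3800e-01  5.4500e-01  5.1203e+02]
 [ 1.0000e-03  5.4500e-01 -8.3800e-01 -2.1411e+01]
 [-1.0000e+00  2.0000e-03  0.0000e+00  8.5009e+01]
 [ 0.0000e+00  0.0000e+00  0.0000e+00  1.0000e+00]] 29.53410826726918 [-1.80056781  0.58686811  6.6366162 ] [-22.11217376  23.84003108  24.88231172 118.905249   -15.35542033
  40.17525377  45.74459532]
```

Call:
jog_arm --gripper '[2.0, 2.0, 2.0, 2.0, 2.0]' --offset '[[0, 0, 3], [0, 0, 8], [0, 0, 13], [2, 3, 17], [4, 7, 21]]' --dr '[[0, 0, 0], [0, 0, 0], [0, 0, 0], [0, 0, 0], [0, 0, 0]]'

```text
clock: 5.88
position: [551.2, 47.9, 295.4]
ee_rot: [95.8, 90.0, 38.6]
ft_force: [0.4, 0.5, -2.9]
finger_gap: 29.7
```

Call:
jog_arm --gripper '[2.0, 2.0, 2.0, 2.0, 2.0]' --offset '[[2, 4, 2], [4, 8, 4], [6, 11, 5], [7, 13, 6], [7, 13, 6]]' --dr '[[0, 0, 0], [0, 0, 0], [0, 0, 0], [0, 0, 0], [0, 0, 0]]'

```text
clock: 6.5
position: [621.3, 180.6, 353.2]
ee_rot: [-124.7, 90.0, 178.5]
ft_force: [-0.1, -0.2, -3.2]
finger_gap: 29.3
```

```bash
python3 - <<'E'
from h import *
st=sense();T=toolpose(st);print(T.round(3),st['finger_gap'],st['ft_force'],st['q'])
s=snapshot('wrist');save(s,'w3');np.savez('/tmp/w3.npz',T=T,**s)
W=cloud(s,T@s['tool_from_camera'])
for t in ['cover_top','case','seater']:
  for d in cut_out(t,'wrist'):
    P=W[d['mask']];P=P[np.isfinite(P).all(1)];print(t,round(d['confidence'],2),d['pixel'],len(P))
    if t!='seater':
        c,n,Q=plane(P);print(c.round(1),n.round(3),len(Q),((Q.max(0)+Q.min(0))/2).round(1),np.degrees(np.arctan2(n[1],n[0])))
E
```

```text
[[-1.00000e-03  8.36000e-01  5.48000e-01  6.21276e+02]
 [ 0.00000e+00  5.48000e-01 -8.36000e-01  1.80596e+02]
 [-1.00000e+00 -1.00000e-03 -0.00000e+00  3.53162e+02]
 [ 0.00000e+00  0.00000e+00  0.00000e+00  1.00000e+00]] 29.26966638685094 [-0.1036564  -0.17540457 -3.22968992] [-38.07784446  20.84681425  25.62435659  83.4209555   -9.07005598
  77.81929295  21.23068278]
cover_top 0.61 [129.4, 302.0] 4375
[649.5 241.9  88.5] [0.48  0.133 0.867] 2924 [651.6 242.1  87.8] 15.48853649349162
cover_top 0.57 [130.0, 304.0] 3158
[649.4 242.1  88.6] [0.48  0.134 0.867] 2915 [651.5 242.1  87.8] 15.546386444346759
case 0.7 [130.1, 303.0] 4426
[649.7 242.   88.5] [0.481 0.133 0.866] 2927 [651.6 242.1  87.8] 15.441426225945262
seater 0.88 [232.9, 54.8] 954
seater 0.86 [268.2, 255.8] 12463
seater 0.86 [156.5, 121.1] 978
```

View pics/w3.png

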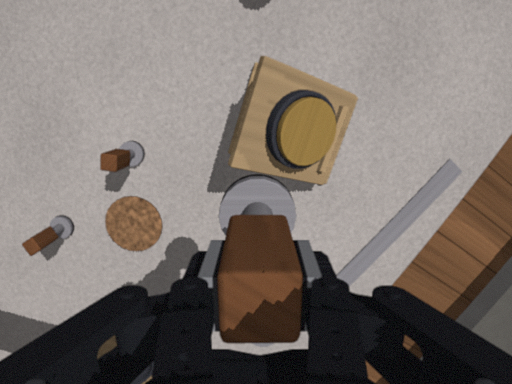

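The wrist view shows the tool held square in the jaws with its foot at about (210,257). The brass cover is at (130,305) and the empty coaster at (223,134).

```bash
cat >> h.py <<'E'
def disc(Q,n):
    n=n/np.linalg.norm(n);x=np.cross([0,1,0],n);x/=np.linalg.norm(x);y=np.cross(n,x);o=Q.mean(0)
    (a,b),r=cv2.minEnclosingCircle(np.stack([(Q-o)@x,(Q-o)@y],1).astype(np.float32))
    return o+a*x+b*y,r
E
cat > m3.py <<'E'
from h import *
d=dict(np.load('/tmp/w3.npz'));T=d['T'];W=cloud(d,T@d['tool_from_camera'])
img=d['pixels'];hsv=cv2.cvtColor(img,cv2.COLOR_RGB2HSV)
P=W.reshape(-1,3)
m=np.linalg.norm(W-[652,242,88],axis=-1)<48
c,n,Q=plane(W[m],tol=1.2);print('cover',c,n,len(Q),disc(Q,n))
r=np.linalg.norm(W-np.array([652,242,88])+24*n,axis=-1)
h=(W-c)@n
m=(r>53)&(r<75)&(abs(h+24)<4)
c2,n2,Q2=plane(W[m],tol=1.2);print('easel',n2,len(Q2),'h',(c-c2)@n,'tilt',np.degrees(np.arccos(n2[2])),np.degrees(np.arctan2(n2[1],n2[0])))
# rim
m=(abs(h+8)<2.5)&(np.linalg.norm(W-c,axis=-1)<60);print('rim',m.sum(),disc(W[m],n))
# tool frame
C=cloud(d,d['tool_from_camera']);
m=(C[...,0]>40)&(C[...,0]<90)&(np.hypot(C[...,1],C[...,2])<45)
F=C[m];print('x hist',np.percentile(F[:,0],[1,5,25,50,75,95,99]))
cc,nn,QQ=plane(F*1.0,tol=1.0);nn=nn/np.sign(nn[0]);print('foot top plane',cc,nn,len(QQ),disc(QQ,nn))
m=(C[...,0]<20)&(C[...,0]>-60)&(abs(C[...,1])<13)&(C[...,2]>-25)&(C[...,2]<5)
cc,nn,QQ=plane(C[m],tol=1.0);print('handle face',cc,nn,len(QQ))
m=(np.hypot(W[...,0]-518,W[...,1]+18)<60)&(W[...,2]>3)&(W[...,2]<12)
k=cv2.connectedComponentsWithStats(cv2.morphologyEx(m.astype(np.uint8),cv2.MORPH_OPEN,np.ones((3,3))))
Q=W[k[1]==1+k[2][1:,4].argmax()];print('coaster',cv2.minEnclosingCircle(Q[:,:2].astype(np.float32)),np.median(Q[:,2]))
E
python3 m3.py
```

```text
cover [650.23769532 242.07172158  88.19527605] [0.48304347 0.1335051  0.86535854] 2692 (array([651.88247131, 241.93910166,  87.2976217 ]), 40.85215759277344)
easel [0.48236942 0.1331757  0.86578518] 3077 h 24.15526446966838 tilt 30.02751631100254 15.434111734992467
rim 802 (array([647.80073892, 240.88092576,  80.09620345]), 47.988037109375)
x hist [42.87433261 51.66505443 63.32984796 63.93435578 64.55678955 71.77265045
 76.59335726]
foot top plane [63.92863947 -1.31744673 -8.40964313] [ 9.99849129e-01 -1.73594869e-02 -6.06436852e-04] 1946 (array([63.94112464, -0.95192471,  1.71179491]), 24.835214614868164)
handle face [-1.73704315e+01  1.03326688e-02 -1.27038826e+01] [ 0.0095492  -0.00222661  0.99995193] 3853
coaster ((518.4999389648438, -18.90811538696289), 46.00996398925781) 6.979269189620368
```

```bash
cat > tgt.py <<'E'
from h import *
n=np.array([.4826,.1333,.8656]);n/=np.linalg.norm(n);C=np.array([651.9,241.9,87.3]);G=np.array([77.9,-1.1,1.6])
def foot(st=None):
    T=toolpose(st);p=T[:3,:3]@G+T[:3,3];x=T[:3,:3]@[0.9999,-.012,-.004];e=p-C;hh=e@n
    print('foot-cover',e.round(1),'height',hh.round(2),'lat',(e-hh*n).round(2),np.linalg.norm(e-hh*n).round(2),'ang',np.degrees(np.arccos(min(1,-x@n/np.linalg.norm(x)))).round(2))
    return T,x
def need(h):
    T,x=foot();x0=T[:3,0]
    a=np.cross(x0,-n);s=np.linalg.norm(a);ang=np.degrees(np.arctan2(s,-x0@n));rv=a/max(s,1e-9)*ang
    R=Rn.from_rotvec(rv,degrees=True).as_matrix()@T[:3,:3]
    p=C+h*n-R@G
    print('h',h,'offset cm',((p-T[:3,3])/10).round(2),'dr',rv.round(1),'tcp',p.round(1))
E
python3 -c "
from tgt import *
need(60);need(30);st=sense();print(st['q'],st['clock'])"
```

```text
foot-cover [-31.4 -67.4 188.2] height 138.75 lat [-98.32 -85.92  68.05] 147.24 ang 29.23
h 60 offset cm [  9.77   8.57 -14.7 ] dr [-7.9 28.9 -0. ] tcp [718.4 262.2 206.4]
foot-cover [-31.4 -67.4 188.2] height 138.75 lat [-98.32 -85.92  68.05] 147.24 ang 29.23
h 30 offset cm [  8.33   8.17 -17.29] dr [-7.9 28.9 -0. ] tcp [704.  258.2 180.4]
[-37.94559611  20.70464474  25.80650207  83.61712877  -9.02471918
  77.8270397   21.23237274] 6.7
```

Call:
jog_arm --gripper '[2.0, 2.0, 2.0, 2.0, 2.0]' --offset '[[2.5, 2.2, 0], [5, 4.4, -2], [7.5, 6.5, -6], [9.8, 8.6, -10], [9.8, 8.6, -14.7]]' --dr '[[-2, 7.2, 0], [-4, 14.5, 0], [-6, 22, 0], [-7.9, 28.9, 0], [-7.9, 28.9, 0]]'

```text
clock: 7.32
position: [720.0, 267.1, 203.3]
ee_rot: [-108.7, 60.0, -165.4]
ft_force: [1.1, -0.8, -2.2]
finger_gap: 29.5
```

Call:
jog_arm --gripper '[2.0, 2.0]' --offset '[[0, 0, 0], [0, 0, 0]]' --dr '[[0, 0, 0], [0, 0, 0]]'

```text
clock: 7.58
position: [720.0, 263.2, 209.8]
ee_rot: [-107.5, 60.2, -164.6]
ft_force: [-0.8, -0.3, -1.1]
finger_gap: 29.6
```

```bash
python3 -c "
from tgt import *
need(60);need(10);st=sense();print(st['q'],st['clock'],st['ft_force'])"
```

```text
foot-cover [30.8  9.1 55.1] height 63.81 lat [ 0.01  0.61 -0.1 ] 0.62 ang 0.46
h 60 offset cm [-0.16 -0.1  -0.34] dr [-0.1  0.3  0. ] tcp [718.4 262.2 206.4]
foot-cover [30.8  9.1 55.1] height 63.81 lat [ 0.01  0.61 -0.1 ] 0.62 ang 0.46
h 10 offset cm [-2.57 -0.77 -4.67] dr [-0.1  0.3  0. ] tcp [694.3 255.5 163.1]
[-24.76735177  55.57310461   8.01008035  44.29682412  -8.66262141
 110.16775202  13.63154835] 7.575 [-0.83249344 -0.33441841 -1.06408616]
```

Square and central to within 1 mm. I'll close to about 10 mm.

Call:
jog_arm --gripper '[2.0, 2.0, 2.0]' --offset '[[-1.3, -0.4, -2.3], [-2.6, -0.8, -4.7], [-2.6, -0.8, -4.7]]' --dr '[[0, 0.3, 0], [0, 0.3, 0], [0, 0.3, 0]]'

```text
clock: 7.95
position: [692.9, 256.0, 163.2]
ee_rot: [-107.8, 59.9, -164.8]
ft_force: [-0.1, 0.7, -2.0]
finger_gap: 29.4
```

```bash
python3 - <<'E'
from tgt import *
need(10);need(-9);st=sense();print(st['q'],st['clock'],st['ft_force'])
s=snapshot('wrist');save(s,'w4')
s=snapshot('scene');i=s['pixels'][80:230,220:400];cv2.imwrite('pics/s4.png',cv2.resize(cv2.cvtColor(i,cv2.COLOR_RGB2BGR),None,fx=4,fy=4))
E
```

```text
foot-cover [3.3 1.9 8.8] height 9.43 lat [-1.27  0.62  0.61] 1.54 ang 0.81
h 10 offset cm [ 0.14 -0.04 -0.01] dr [-0.1 -0.1  0.1] tcp [694.3 255.5 163.1]
foot-cover [3.3 1.9 8.8] height 9.43 lat [-1.27  0.62  0.61] 1.54 ang 0.81
h -9 offset cm [-0.77 -0.3  -1.65] dr [-0.1 -0.1  0.1] tcp [685.1 253.  146.7]
[-25.32139837  53.57268513   7.55999333  54.29197636  -8.25525734
 102.54235991  14.21834998] 7.95 [-0.09023519  0.728426   -1.95137166]
```

View pics/w4.png

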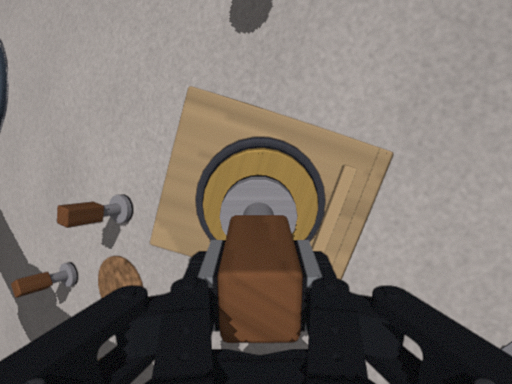

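View pics/s4.png

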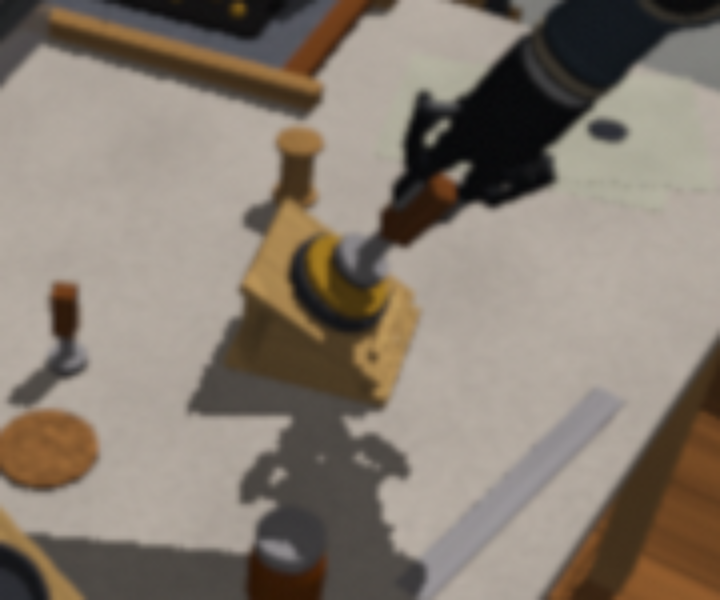

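The foot is centred over the brass cover in both views, so I'll press slowly along the normal.

Call:
jog_arm --gripper '[2.0, 2.0, 2.0, 2.0, 2.0]' --offset '[[-0.05, -0.1, -0.4], [-0.25, -0.2, -0.8], [-0.5, -0.25, -1.2], [-0.77, -0.3, -1.65], [-0.77, -0.3, -1.65]]' --dr '[[0, 0, 0], [0, 0, 0], [0, 0, 0], [0, 0, 0], [0, 0, 0]]'

```text
clock: 8.68
position: [687.4, 253.6, 146.3]
ee_rot: [-107.9, 60.1, -164.9]
ft_force: [4.9, 1.0, 7.3]
finger_gap: 29.3
```

```bash
python3 - <<'E'
from tgt import *
need(-9);st=sense();print(st['q'],st['clock'],st['ft_force'],st['finger_gap'])
s=snapshot('wrist');save(s,'w5')
E
```

```text
foot-cover [-1.9 -0.4 -8.3] height -8.15 lat [ 1.99  0.73 -1.22] 2.44 ang 0.6
h -9 offset cm [-0.23 -0.06  0.04] dr [-0.2  0.1  0.1] tcp [685.1 253.  146.7]
[-25.34087529  53.39658335   7.35676398  56.74870163  -8.12389465
 100.04143792  14.41175048] 8.675 [4.91238171 1.00088037 7.2884506 ] 29.3192979746684
```

View pics/w5.png

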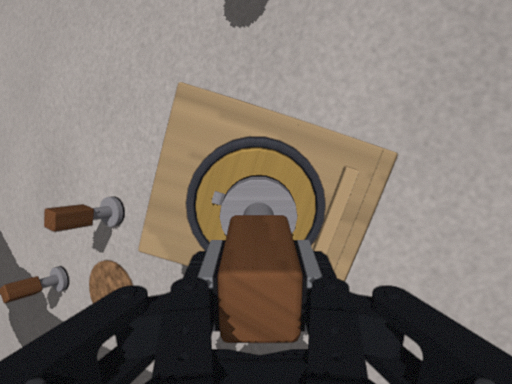

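The foot is at -8.15 mm with contact force along the normal. I'll press a bit further to confirm the hard stop and check for flushness.

Call:
jog_arm --gripper '[2.0, 2.0, 2.0]' --offset '[[-0.1, -0.03, -0.1], [-0.2, -0.05, -0.15], [-0.2, -0.05, -0.15]]' --dr '[[0, 0, 0], [0, 0, 0], [0, 0, 0]]'

```text
clock: 9.1
position: [687.0, 253.5, 146.4]
ee_rot: [-107.9, 60.4, -164.9]
ft_force: [8.2, 2.8, 12.1]
finger_gap: 29.4
```

```bash
python3 - <<'E'
from tgt import *
T,_=foot();st=sense();print(st['clock'],st['ft_force'])
s=snapshot('wrist');W=cloud(s,T@s['tool_from_camera']);h=(W-C)@n;e=W-C;r=np.linalg.norm(e-h[...,None]*n,axis=-1)
for a,b in((29,38),(42.5,46.5),(53,60)):
    q=h[(r>a)&(r<b)&(h<5)&(h>-30)];print(a,b,len(q),np.percentile(q,[10,50,90]).round(2))
E
```

```text
foot-cover [-2.  -0.4 -8.3] height -8.25 lat [ 1.95  0.7  -1.19] 2.39 ang 0.34
9.1 [ 8.20390851  2.75401976 12.0887083 ]
29 38 2905 [-9.07 -8.21 -7.35]
42.5 46.5 1773 [-9.24 -8.25 -7.36]
53 60 3602 [-24.88 -23.94 -16.34]
```

The cover and rim read at the same height (-8.2 mm each), so it is home. I'll retreat along the normal, then untilt.

Call:
jog_arm --gripper '[2.0, 2.0, 2.0, 2.0, 2.0]' --offset '[[0.5, 0.1, 0.9], [1.9, 0.5, 3.5], [4.2, 1.2, 7.5], [6, 1.6, 12], [4, 0, 15]]' --dr '[[0, 0, 0], [0, 0, 0], [0, 0, 0], [2, -7, 0], [4, -14, 0]]'

```text
clock: 9.78
position: [725.8, 254.7, 288.1]
ee_rot: [-108.7, 74.4, -165.4]
ft_force: [0.3, 0.5, -2.2]
finger_gap: 28.9
```

Call:
jog_arm --gripper '[2.0, 2.0, 2.0, 2.0, 2.0]' --offset '[[-4, -5, 2], [-8, -10, 2], [-11, -15, 2], [-13, -20, 2], [-15, -24, 2]]' --dr '[[2, -7, 0], [4, -15, 0], [4, -15, 0], [4, -15, 0], [4, -15, 0]]'

```text
clock: 10.4
position: [571.2, 10.4, 311.2]
ee_rot: [-130.7, 89.6, 172.4]
ft_force: [0.5, 0.8, -3.0]
finger_gap: 29.1
```

```bash
cat > put.py <<'E'
from tgt import *
def put(h,yaw=0,tgt=(518.5,-18.3,7.0)):
    st=sense();T=toolpose(st);ax=T[:3,:3]@[0.9999,-.012,-.004]
    p=T[:3,3]+T[:3,:3]@G
    x=T[:3,0];a=np.cross(x,[0,0,-1]);s=np.linalg.norm(a);rv=a/max(s,1e-9)*np.degrees(np.arctan2(s,-x[2]))
    R=Rn.from_rotvec(rv,degrees=True).as_matrix()@T[:3,:3]
    q=np.array(tgt)+[0,0,h]-R@G
    print('t',st['clock'],'foot',p.round(1),'ax',ax.round(3),'off cm',((q-T[:3,3])/10).round(2),'dr',rv.round(1),'f',st['ft_force'].round(1),'q',st['q'].round())
E
python3 -c "
from put import *
put(120);put(5)"
```

```text
t 10.4 foot [570.6   8.6 233.3] ax [-0.019 -0.002 -1.   ] off cm [ -5.26  -2.68 -10.63] dr [-0.1 -0.4 -0. ] f [ 0.5  0.8 -3. ] q [-15.  14.  12.  97.  -3.  70.  31.]
t 10.4 foot [570.6   8.6 233.3] ax [-0.019 -0.002 -1.   ] off cm [ -5.26  -2.68 -22.13] dr [-0.1 -0.4 -0. ] f [ 0.5  0.8 -3. ] q [-15.  14.  12.  97.  -3.  70.  31.]
```

Call:
jog_arm --gripper '[2.0, 2.0, 2.0, 2.0]' --offset '[[-2.6, -1.3, -3], [-5.3, -2.7, -7], [-5.3, -2.7, -11], [-5.3, -2.7, -11]]' --dr '[[0, -0.4, 0], [0, -0.4, 0], [0, -0.4, 0], [0, -0.4, 0]]'

```text
clock: 10.9
position: [517.1, -14.0, 198.8]
ee_rot: [-132.0, 89.6, 171.1]
ft_force: [0.2, -0.4, -1.8]
finger_gap: 29.2
```

```bash
python3 - <<'E'
from put import *
T=toolpose();s=snapshot('wrist');save(s,'w6');d=dict(s);
C2=cloud(s,s['tool_from_camera'])
m=(C2[...,0]>55)&(C2[...,0]<72)&(np.hypot(C2[...,1],C2[...,2])<45)
cc,nn,QQ=plane(C2[m],tol=1.0);nn*=np.sign(nn[0]);print('foot',nn,len(QQ),disc(QQ,nn))
m=(C2[...,0]<20)&(C2[...,0]>-60)&(abs(C2[...,1])<13)&(C2[...,2]>-25)&(C2[...,2]<5)
cc,nn,QQ=plane(C2[m],tol=1.0);print('face',nn)
W=cloud(s,T@s['tool_from_camera'])
m=(np.hypot(W[...,0]-518,W[...,1]+18)<60)&(W[...,2]>3)&(W[...,2]<12);print('coaster z',np.median(W[m][:,2]))
put(4);put(1)
E
```

```text
foot [ 0.99984452 -0.01315397  0.01174341] 1904 (array([63.9433872 , -0.46430401,  2.03894757]), 24.786489486694336)
face [0.00569425 0.00115732 0.99998312]
coaster z 6.873402286946259
t 10.95 foot [519.4 -15.7 123.1] ax [-0.013 -0.002 -1.   ] off cm [ -0.09  -0.25 -11.21] dr [-0.1 -0.  -0. ] f [ 1.2 -0.7 -1.5] q [-13.  14.  12. 111.  -4.  55.  34.]
t 10.95 foot [519.4 -15.7 123.1] ax [-0.013 -0.002 -1.   ] off cm [ -0.09  -0.25 -11.51] dr [-0.1 -0.  -0. ] f [ 1.2 -0.7 -1.5] q [-13.  14.  12. 111.  -4.  55.  34.]
```

View pics/w6.png

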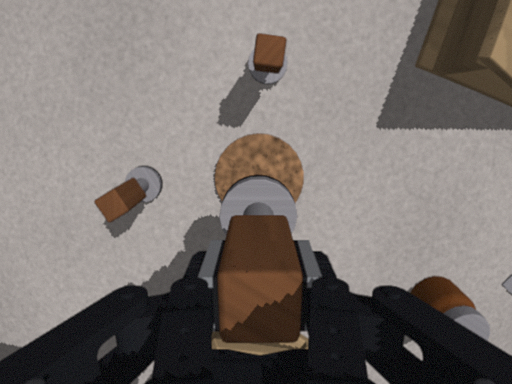

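The tool is unmoved in the grip, and the foot is above the coaster at (175,258). I'll lower it in two stages.

Call:
jog_arm --gripper '[2.0, 2.0, 2.0, 2.0, 2.0]' --offset '[[-0.1, -0.2, -4], [-0.1, -0.2, -8], [-0.1, -0.2, -10.3], [-0.1, -0.2, -11.1], [-0.1, -0.2, -11.1]]' --dr '[[0, 0, 0], [0, 0, 0], [0, 0, 0], [0, 0, 0], [0, 0, 0]]'

```text
clock: 11.58
position: [520.8, -15.8, 91.9]
ee_rot: [73.7, 89.7, 16.9]
ft_force: [-0.0, 0.4, -1.7]
finger_gap: 29.1
```

```bash
python3 -c "
from put import *
put(0)"
```

```text
t 11.575 foot [521.2 -17.6  14. ] ax [-0.007 -0.002 -1.   ] off cm [-0.23 -0.05 -0.7 ] dr [-0.1  0.3  0. ] f [-0.   0.4 -1.7] q [-11.  23.  10. 117.  -6.  41.  36.]
```

Call:
jog_arm --gripper '[2.0, 2.0, 2.0, 2.0]' --offset '[[-0.1, 0, -0.2], [-0.2, 0, -0.4], [-0.2, 0, -0.5], [-0.2, 0, -0.5]]' --dr '[[0, 0, 0], [0, 0, 0], [0, 0, 0], [0, 0, 0]]'

```text
clock: 12.08
position: [517.6, -16.0, 86.0]
ee_rot: [78.2, 89.8, 21.4]
ft_force: [-0.5, 0.6, -2.0]
finger_gap: 29.2
```

```bash
python3 -c "
from put import *
put(0)"
```

```text
t 12.075 foot [517.9 -17.8   8.1] ax [-0.008 -0.002 -1.   ] off cm [ 0.09 -0.03 -0.11] dr [-0.1  0.2  0. ] f [-0.5  0.6 -2. ] q [-11.  23.  10. 118.  -6.  40.  36.]
```

Call:
jog_arm --gripper '[2.0, 2.0, 2.0, 2.0]' --offset '[[0, 0, -0.05], [0, 0, -0.1], [0, 0, -0.15], [0, 0, -0.15]]' --dr '[[0, 0, 0], [0, 0, 0], [0, 0, 0], [0, 0, 0]]'

```text
clock: 12.58
position: [517.8, -16.1, 85.1]
ee_rot: [78.9, 89.8, 22.0]
ft_force: [-3.0, -0.9, 5.5]
finger_gap: 29.2
```

```bash
python3 -c "
from put import *
put(0)"
```

```text
t 12.575 foot [518.  -17.9   7.2] ax [-0.008 -0.002 -1.   ] off cm [ 0.08 -0.02 -0.02] dr [-0.1  0.2  0. ] f [-3.  -0.9  5.5] q [-11.  23.  10. 118.  -6.  40.  36.]
```

Contact confirmed (+5.5 N). I'll release gently.

Call:
jog_arm --gripper '[3.1, 3.3, 4.0, 6.0, 8.5]' --offset '[[0, 0, 0], [0, 0, 0], [0, 0, 0], [0, 0, 0], [0, 0, 0]]' --dr '[[0, 0, 0], [0, 0, 0], [0, 0, 0], [0, 0, 0], [0, 0, 0]]'

```text
clock: 13.2
position: [517.7, -16.0, 84.4]
ee_rot: [77.7, 89.8, 20.9]
ft_force: [0.5, 0.1, 0.1]
finger_gap: 74.8
```

Call:
jog_arm --gripper '[8.5, 8.5, 8.5, 8.5, 8.5]' --offset '[[0, 0, 0], [0, 0, 2], [0, 0, 6], [0, 0, 11], [0, 0, 15]]' --dr '[[0, 0, 0], [0, 0, 0], [0, 0, 0], [0, 0, 0], [0, 0, 0]]'

```text
clock: 13.82
position: [517.8, -16.1, 236.4]
ee_rot: [74.1, 89.7, 17.3]
ft_force: [1.1, 0.1, -1.1]
finger_gap: 85.1
```

Call:
jog_arm --gripper '[8.5, 8.5, 8.5, 8.5, 8.5]' --offset '[[-1, 1.5, 3], [-2, 3, 6], [-4, 5, 8], [-4, 5, 8], [-4, 5, 8]]' --dr '[[0, 0, 0], [0, 0, 0], [0, 0, 0], [0, 0, 0], [0, 0, 0]]'

```text
clock: 14.45
position: [477.6, 33.3, 314.0]
ee_rot: [73.5, 89.8, 16.6]
ft_force: [-0.2, -0.1, -0.6]
finger_gap: 85.1
```

```bash
python3 - <<'E'
from put import *
st=sense();T=toolpose(st);print(st['clock'],st['ft_force'],st['position'],st['finger_gap'])
s=snapshot('wrist');save(s,'w7');W=cloud(s,T@s['tool_from_camera']);measure(W,(518,-18))
s2=snapshot('scene');i=s2['pixels'][90:330,60:380];cv2.imwrite('pics/s7.png',cv2.resize(cv2.cvtColor(i,cv2.COLOR_RGB2BGR),None,fx=2.4,fy=2.4,interpolation=cv2.INTER_CUBIC))
for nm,S in(('scene',s2),('top',snapshot('top'))):
    W=cloud(S);h=(W-C)@n;e=W-C;r=np.linalg.norm(e-h[...,None]*n,axis=-1)
    print(nm,[ (k.sum(),np.median(h[k]).round(2)) for k in ((r<36)&(abs(h)<20),(r>42)&(r<46.5)&(abs(h)<20),(r>53)&(r<60)&(abs(h+24)<8))])
    measure(W,(518,-18))
    o=np.load(f'/tmp/{nm}0.npz');D=abs(S['depth']-o['depth'])>15
    for t in('spool','jar','tray'):
        q=cut_out(t,nm)
        if q: P=W[q[0]['mask']];print(t,q[0]['pixel'],np.nanmean(P,0).round(),'changed',D[q[0]['mask']].mean().round(2))
E
```

```text
14.45 [-0.17712766 -0.10409825 -0.56987436] [477.55910973  33.34003188 313.96621168] 85.09694068816141
handle top n 856 z 124.6 ((518.9634399414062, -17.548114776611328), (29.582807540893555, 30.239002227783203), 33.12871170043945)
foot top 571 ((518.8583984375, -17.650802612304688), 24.890642166137695)
coaster 1826 ((524.5940551757812, -18.448423385620117), 62.903953552246094) 6.913170531138917
table z 1.0
scene [(np.int64(208), np.float64(-7.34)), (np.int64(110), np.float64(-9.25)), (np.int64(88), np.float64(-22.75))]
handle top n 85 z 124.0 ((521.9549560546875, -17.82595443725586), (29.135156631469727, 30.307897567749023), 33.31127166748047)
foot top 104 ((522.021240234375, -15.393105506896973), 26.30714988708496)
coaster 281 ((519.5367431640625, -18.280960083007812), 68.42572784423828) 6.869722567888289
table z 1.0
spool [123.4, 294.6] [506. 402.  46.] changed 0.01
jar [216.5, 289.7] [766. -33.  47.] changed 0.01
tray [276.0, 140.6] [ 519. -429.   15.] changed 0.01
top [(np.int64(231), np.float64(-11.02)), (np.int64(79), np.float64(-11.64)), (np.int64(116), np.float64(-26.49))]
handle top n 47 z 121.7 ((516.4072265625, -21.906631469726562), (29.34583854675293, 27.445735931396484), 32.28468322753906)
foot top 26 ((512.8539428710938, -28.472692489624023), 22.01891326904297)
coaster 147 ((515.012451171875, -32.326107025146484), 62.05607223510742) 6.170280857265425
table z -0.8
spool [222.4, 131.4] [495. 402.  53.] changed 0.0
jar [150.8, 251.4] [753. -29.  61.] changed 0.03
tray [219.4, 362.6] [ 518. -436.   10.] changed 0.02
```

View pics/s7.png

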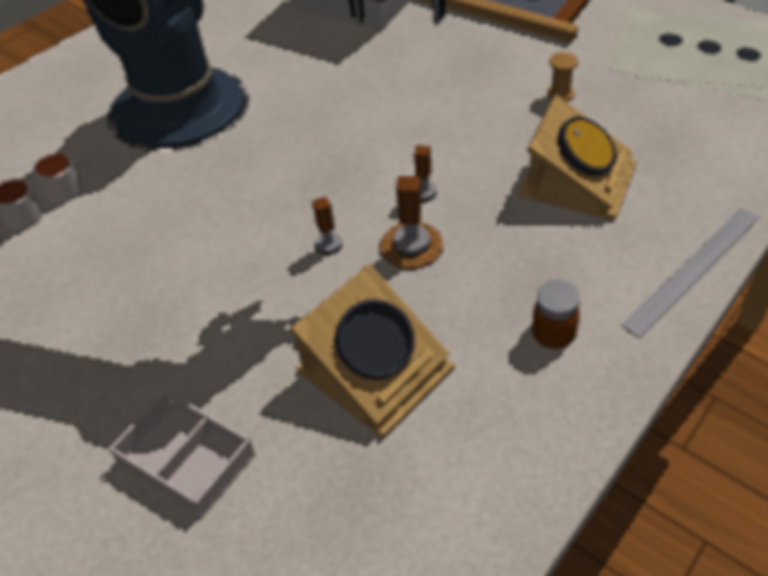

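View pics/w7.png

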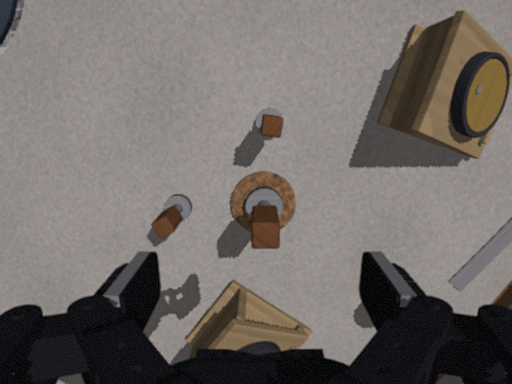

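The scene view shows the cover flush at about (146,305) and the tool upright on the coaster at about (180,231). In the wrist view the foot sits centred on the coaster at (207,264), and the gripper is clear of everything.

```bash
python3 -c "
from plant import *
print(hand_in())"
```

```text
the job is handed in; nothing more can be done
None
```

I pressed the proud cover home with the largest seating tool, stood the tool back on its coaster, and handed the job in at about 14.6 s. It reports no verdict.

**Pressing:** The foot was about 0.5° off square and 2.4 mm off-centre. It reached a hard stop about 8.2 mm down with roughly 15 N on the wrist sensor. The wrist camera's depth then showed cover and rim at the same height (-8.2 mm each).

**Setting down:** I lowered the tool until the wrist sensor read about 5.5 N, then let go. It now stands upright within about 1 mm of the coaster's centre by the wrist camera, and the gripper is clear of everything.

**Bystanders:** The spool, jar and tray showed no movement in either fixed camera.

**Disagreements:** The coarser scene and top cameras put the tool about 2 to 5 mm from where the wrist camera does. After release they put the cover's centre 1.9 mm and 0.6 mm above its rim; the cover had stood 8 mm proud. I put this down to their resolution and calibration and trusted the wrist camera. The case's slope also measured as facing ahead of the robot (about 15° to the left), not to its right as the text says. I used the measured slope.

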